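# Free the pedal of the food-waste bin and work its lid without a slam

## Robot

A 7-joint arm with a two-finger parallel gripper is mounted at the origin on a cart in front of the work surface, level with it; the furniture and walls round the work are solid. World frame = base frame: x ahead of the robot, y to its left, z up, the work surface at z = 0. Lengths are in m, angles in rad, forces in N, time in s.
With the tool pointing down it reaches from about 0.425 to 0.925 m from the base axis. Payload 6.8 kg.
Tool frame: the origin (TCP) lies where the fingers leave the gripper's body, on its centre line; the fingertips stand 80 mm ahead of it and the grasp point (between the pads) lies 61 mm ahead of it (robot.finger_overhang is the distance from the TCP to the fingertips, in m); z points along the fingers, y is the line along which they close (so a half turn about z gives the same grasp; the last joint's range is limited). The gripper opens to 88 mm and grips with 3 to 60 N. Pads are 20 mm wide; open, the fingers measure 115 mm over their backs; the gripper's body (75 mm by 178 mm) begins 61 mm behind the grasp point.
Start: joints at [1.172, 0.477, 0.022, 1.555, -0.011, 1.109, -0.083], TCP at [0.194, -0.647, 0.303] pointing down, gripper open.
Joint ranges: [-2.96, 2.96], [-0.34, 2.1], [-1.41, 1.46], [0.24, 2.44], [-1.37, 4.51], [0.17, 1.92], [-2.96, 2.96]. Speed limits (rad/s): [2.39, 2.39, 3.14, 3.14, 3.14, 3.14, 3.14].

## Interface

Orientations are given as a rotation vector (axis times angle).
In Python, from workcell import robot, snapshot, camera_model gives the robot as it stands. The module is installed in compiled form; this text tells all that it offers.
- The arm moves only by the tool move_arm, never from a script. Its argument "series" is a list of rows, each a list of 7 numbers: the shift along the tool's x, y, z in mm, then the turn, a rotation vector about the tool's x, y, z in rad, then the finger opening in mm, from 0 to 87.8. In form: [[dx, dy, dz, ax, ay, az, grip], ...]. A call has 1 to 20 rows; each row is the pose to reach, as a shift and turn from the pose commanded when the call began, along the tool's axes at that moment; what a row does not reach only later rows make up. A row lasts 1/12 s, in which the tool goes at most 41.7 mm and 7.16 degrees, less where a joint would pass 70% of its speed; a pose out of reach is approached as far as the arm can. A call with a gripper value outside its range is refused whole. The fingers move at their own pace and stop on an object; the grip force is fixed at half the most. Time passes only in rows, so rows that repeat a pose let the fingers close. It gives the time, the measured TCP pose, the force, the opening and the grip force at its end, in the units of the state.
- robot.observe(): the state, without advancing time (a new reading comes with each control period).
- snapshot(name): name is "side" or "top" or "wrist"; returns the picture (480x640x3 uint8, red, green, blue); there is no depth.
- camera_model(name): a dict with "intrinsics" (3x3 intrinsics, pixels), "dist_coeffs" ([k1, k2, p1, p2, k3] as OpenCV has them; the pictures are not rectified), "world_from_camera" (4x4, takes a point from camera to world coordinates); the wrist camera has in their place "mount" (4x4, takes a point from camera to tool coordinates, whose origin is the TCP and whose axes are the flange's). Camera axes: x right, y down, z forward; pixel columns grow to the right and rows downward; lengths in m; the calibration is good to about 2 mm. A picture is of the moment at which its call begins: read the wrist's pose just before it. camera_model takes no time and is no camera call.
- robot.job_done(): hands the job in; it is judged then, once.
The state is a dict: "t": time; "joint_positions": joint angles; "qvel": joint speeds; "effort": joint torques, N m; "eef_pos": TCP position; "orientation": TCP orientation; "ft_force": force on the tool from outside, world axes, zero at the start; "moment": the same for the moment, N m; "width": opening from 0.0 (shut) to 1.0 (fully open); "grip_force": force on a finger pad.
Only numpy, scipy, OpenCV 4.12 (cv2) and the standard library are available. Lean on these libraries where they do the work, as an engineer would, in place of code of your own. Each camera call takes 0.05 s, during which the arm holds its last target. There are 200 camera calls.

## Task

A roll of masking tape has slid under the pedal of the worktop food-waste bin and jams it: with the fingertips push the roll along the worktop, without picking it up, until it lies flat and clear of the pedal. Then press the pedal all the way down so that the lid stands wide open, keep it there for about three seconds (time to tip in the scraps), and let the pedal rise slowly under your fingertips, over two seconds or more, so that the lid settles shut without slamming. Do not knock the things standing round the bin.

Things in the scene. Friction and masses are not known exactly. Their poses are not given: they have to be found in the camera images.
- bin: Small round worktop bin of brushed steel with a black foot and a black-rimmed lid, 164 mm across and 178 mm high, standing firm (it does not slide or tip). Origin: centre of its underside, on the worktop. Its -x axis points out of the front, where the pedal is; +z is up. The lid is hinged at the back (+x side); its open front edge rises about 170 mm above the bin's rim and never comes further forward than the bin's front.
- bin_pedal: The black foot-style pedal that sticks out of the bin's front just above the worktop, on a steel arm 16 mm wide. Its origin is the pivot inside the bin's foot, 30 mm in front of the bin's axis and 20 mm above the worktop; the pad is 115 mm in front of that pivot. The axes are the bin's when the pedal is up. The pedal can be pushed on from above only; it is sprung upward and follows the finger back up.
- pedal_pad (a point): Centre of the top of the pedal's pad, a flat plate 40 mm (along the bin's x) by 64 mm (along its y) by 8 mm thick, its middle 145 mm in front of the bin's axis, so 65 mm out from the bin's front. Up, the pad's top is 50 mm above the worktop; pressed fully it has gone down 34 mm, to 15 mm above the worktop, where it meets a stop. Pressing takes 4 to 8 N. With the roll underneath it stops about half way.
- bin_lid (a joint): Angle of the lid in rad: 0 shut, 1.32 fully open. A linkage ties it to the pedal in both directions: about 0.039 rad of lid for each mm that the pad goes down. Let go, the lid falls shut and slams (about 8 rad/s); a gentle close stays under 2 rad/s.
- tape_roll: Roll of masking tape lying flat, a cream ring: 102 mm across, 25 mm high, open hole 75 mm across, 80 g. Its far rim lies under the pad; its centre is 42 to 58 mm in front of the middle of the pad and up to 30 mm to either side. Origin: centre of its underside. Push it, by the hole or the outside. Free worktop: y = 0.2 (dish rack beyond) to y = -0.25 (tongs and cooker beyond).
- mug_blue: Mug with a blue upper half, 78 mm across and 92 mm high with a handle, standing beside the bin; bystander. Origin: underside.
- jam_jar: Jam jar, 68 mm across and 84 mm high, beside the bin; bystander. Origin: centre of its underside.
- salt_shaker: Salt shaker, 44 mm across and 90 mm high, beside the bin; bystander. Origin: centre of its underside.
- lemon: Lemon, 71 x 53 x 51 mm, beside the bin; bystander. Origin: its underside.
Mind the look-alikes: they are no part of the job. There is more than one size of the tape_roll; the one meant has the size given above.

How it is judged:
By the outcome, as a careful person would: the job done as asked, in the order asked, and still so for the second after the job is handed in, with the robot touching nothing.
It also fails if it takes over 64 s, if anything falls off the work surface, if the arm or the gripper's body presses on something with over 40 N, if the wrist force passes 120 N, or if a joint passes its speed limit or range.

## Working session

There is one attempt and no reset: what is moved stays moved. The work goes in short steps, Python scripts to look and compute and a tool call to move; the robot and the scene stay as the last step left them, time stands still between calls to the robot, and variables do not carry over. Pictures are saved under pics/ and viewed, at most 10 in all, crops included, and the job is handed in when it is done.

Besides the shell and the picture viewer there is one more tool, called after "Call:" as name([rows], argument=value, ...), one row to a line, values as JSON. move_arm: Moves the arm, as the interface text tells. Its arguments: {"type":"object","properties":{"series":{"type":"array"}},"required":["series"]}

```bash
mkdir -p pics; python3 - <<'E'
from workcell import robot,snapshot,camera_model
import cv2,numpy as np
for n in("top","side"):
    cv2.imwrite(f"pics/{n}0.png",snapshot(n)[:,:,::-1]); m=camera_model(n); print(n,np.round(m["world_from_camera"],3).tolist(),m["intrinsics"])
s=robot.observe();print({k:np.round(v,3) for k,v in s.items()},robot.finger_overhang)
print(camera_model("wrist")["mount"])
E
```

```text
top [[0.028, -0.998, 0.059, 0.548], [-0.999, -0.03, -0.028, 0.007], [0.03, -0.058, -0.998, 1.086], [0.0, 0.0, 0.0, 1.0]] [[573.83465405   0.         315.38818666]
 [  0.         573.83465405 235.26308451]
 [  0.           0.           1.        ]]
side [[-0.866, -0.443, 0.233, 0.397], [-0.501, 0.769, -0.397, 0.365], [-0.004, -0.46, -0.888, 0.909], [0.0, 0.0, 0.0, 1.0]] [[494.43934649   0.         306.99561276]
 [  0.         494.43934649 227.27221082]
 [  0.           0.           1.        ]]
{'t': np.float64(0.1), 'joint_positions': array([ 1.172,  0.478,  0.022,  1.556, -0.011,  1.109, -0.083]), 'qvel': array([-0.001, -0.001,  0.   , -0.002, -0.001, -0.001, -0.   ]), 'effort': array([ 6.0000e-03, -5.8409e+01,  1.5410e+00, -2.7331e+01, -5.4000e-02,
        1.3000e-02,  0.0000e+00]), 'eef_pos': array([ 0.193, -0.646,  0.302]), 'orientation': array([-3.107e+00, -4.550e-01,  1.000e-03]), 'ft_force': array([-0.165, -0.577,  0.407]), 'moment': array([-0.03 ,  0.005,  0.026]), 'grip_force': np.float64(0.0), 'width': np.float64(1.0)} 0.08
[[ 5.41747439e-04 -9.66830562e-01 -2.55418031e-01  6.87587228e-02]
 [ 9.99999845e-01  4.90487728e-04  2.64385519e-04 -7.92472875e-04]
 [-1.30336590e-04 -2.55418135e-01  9.66830678e-01 -8.21678432e-02]
 [ 0.00000000e+00  0.00000000e+00  0.00000000e+00  1.00000000e+00]]
```

View pics/top0.png

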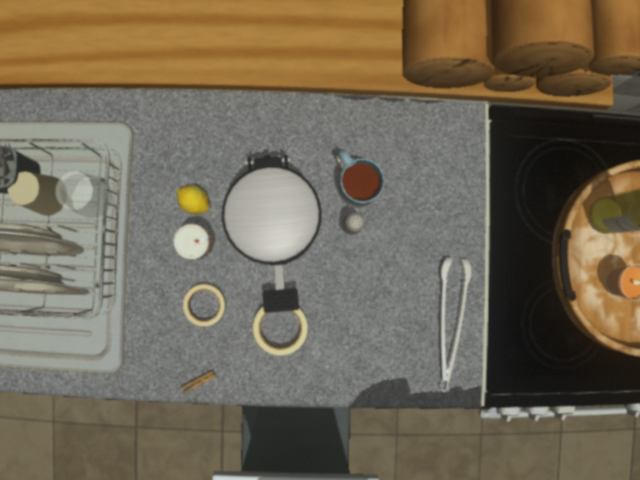

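View pics/side0.png

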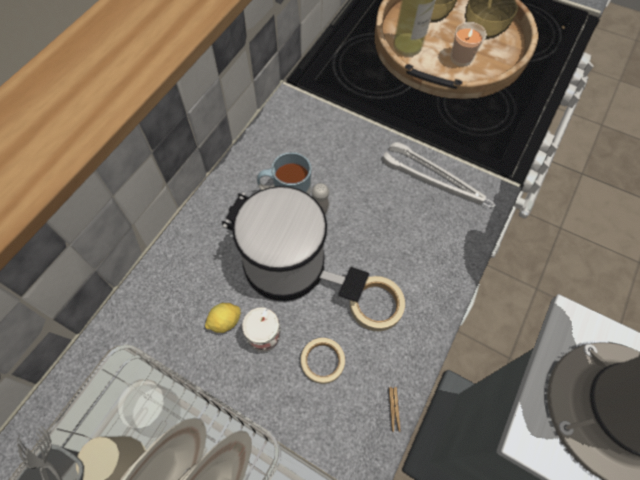

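The top view shows the bin lid at about (272,215), the pedal pad at (281,299), and the target ring at (280,328). The smaller look-alike ring is at (204,305). The side view agrees, with the pad at (353,284) and the ring at (377,303).

```bash
cat > h.py <<'E'
import cv2,numpy as np
from workcell import robot,snapshot,camera_model
from scipy.spatial.transform import Rotation as R
def cast(n,px,z,s=None):
    m=camera_model(n); K=np.array(m["intrinsics"]); d=np.array(m["dist_coeffs"])
    if n=="wrist":
        T=np.eye(4);T[:3,:3]=R.from_rotvec(s["orientation"]).as_matrix();T[:3,3]=s["eef_pos"];T=T@np.array(m["mount"])
    else:T=np.array(m["world_from_camera"])
    p=cv2.undistortPoints(np.array(px,float).reshape(-1,1,2),K,d)[:,0]
    v=np.c_[p,np.ones(len(p))]@T[:3,:3].T
    return T[:3,3]+v*((z-T[2,3])/v[:,2])[:,None]
E
python3 - <<'E'
from h import *
im={n:cv2.imread(f"pics/{n}0.png") for n in("top","side")}
box={"top":(240,280,320,365),"side":(325,260,415,340)}
for n in im:
    x0,y0,x1,y1=box[n]; c=im[n][y0:y1,x0:x1]; hsv=cv2.cvtColor(c,cv2.COLOR_BGR2HSV)
    for nm,mask,z in(("pad",cv2.inRange(hsv,(0,0,0),(180,255,60)),.05),("ring",cv2.inRange(hsv,(12,50,120),(35,255,255)),.025)):
        mask=cv2.morphologyEx(mask,cv2.MORPH_OPEN,np.ones((2,2)))
        cs=cv2.findContours(mask,cv2.RETR_EXTERNAL,cv2.CHAIN_APPROX_NONE)[0]; k=max(cs,key=cv2.contourArea)
        P=cast(n,k.reshape(-1,2)+[x0,y0],z)[:,:2]
        if nm=="pad":
            r=cv2.minAreaRect((P*1000).astype(np.float32)); print(n,nm,r)
        else:
            (cx,cy),rr=cv2.minEnclosingCircle((P*1000).astype(np.float32)); print(n,nm,cx,cy,rr)
print("lid",cast("top",[[272,214]],.178))
s=robot.observe();M=R.from_rotvec(s["orientation"]).as_matrix();print(np.round(M,3))
E
```

```text
top pad ((489.6120300292969, 36.512977600097656), (37.82771301269531, 61.937259674072266), 6.213257789611816)
top ring 437.18096923828125 35.8360710144043 51.102718353271484
side pad ((487.7907409667969, 41.24890899658203), (37.63182067871094, 62.70726013183594), 5.397933483123779)
side ring 435.2225036621094 40.03800964355469 51.07058334350586
lid [[0.63321115 0.05113195 0.178     ]]
[[ 0.958  0.287 -0.001]
 [ 0.287 -0.958  0.002]
 [-0.    -0.002 -1.   ]]
```

Call:
move_arm([
  [344,-290,0,0,0,-1.45,0],
  [344,-290,0,0,0,-1.45,0],
  [344,-290,0,0,0,-1.45,0],
  [344,-290,0,0,0,-1.45,0],
  [344,-290,0,0,0,-1.45,0],
  [344,-290,0,0,0,-1.45,0],
  [344,-290,0,0,0,-1.45,0],
  [344,-290,0,0,0,-1.45,0],
  [344,-290,0,0,0,-1.45,0],
  [344,-290,0,0,0,-1.45,0],
  [344,-290,0,0,0,-1.45,0],
  [344,-290,0,0,0,-1.45,0],
  [344,-290,0,0,0,-1.45,0],
  [344,-290,0,0,0,-1.45,0],
])

```text
t: 1.27
eef_pos: [0.4395, -0.2706, 0.3023]
orientation: [-2.028, -2.399, 0.001]
ft_force: [0.5, -0.3, 0.7]
width: 0.011
grip_force: 0.0
```

```bash
cat > w.py <<'E'
from h import *
import sys
s=robot.observe();M=R.from_rotvec(s["orientation"]).as_matrix();p=s["eef_pos"]
print(round(float(s["t"]),2),np.round(p,4),"xang",np.round(np.arctan2(M[1,0],M[0,0]),3),"z",np.round(M[:,2],3),"F",np.round(s["ft_force"],1),"q",np.round(s["joint_positions"],2))
if len(sys.argv)>3: print("d mm",np.round(1000*M.T@(np.array(sys.argv[1:4],float)-p),1))
E
python3 w.py 0.432 0.038 0.25
```

```text
1.27 [ 0.4395 -0.2706  0.3023] xang 1.738 z [-0.001  0.    -1.   ] F [ 0.5 -0.3  0.7] q [ 0.81  0.25 -0.44  1.91  0.12  1.01  0.48]
d mm [305.5  44.   52.3]
```

Call:
move_arm([
  [305,44,0,0,0,-1.49,0],
  [305,44,0,0,0,-1.49,0],
  [305,44,0,0,0,-1.49,0],
  [305,44,0,0,0,-1.49,0],
  [305,44,0,0,0,-1.49,0],
  [305,44,0,0,0,-1.49,0],
  [305,44,0,0,0,-1.49,0],
  [305,44,0,0,0,-1.49,0],
  [305,44,0,0,0,-1.49,0],
  [305,44,0,0,0,-1.49,0],
  [305,44,52,0,0,-1.49,0],
  [305,44,52,0,0,-1.49,0],
  [305,44,52,0,0,-1.49,0],
  [305,44,52,0,0,-1.49,0],
])

```text
t: 2.43
eef_pos: [0.4316, 0.0366, 0.2504]
orientation: [0.128, -3.137, -0.0]
ft_force: [1.5, 0.1, -0.0]
width: 0.005
grip_force: 0.0
```

```bash
python3 w.py 0.432 0.038 0.09; python3 -c "
from h import *
cv2.imwrite('pics/w1.png',snapshot('wrist')[:,:,::-1])
for n,z in (('ring',.025),('pad',.05)):print(n)"
```

```text
2.43 [0.4316 0.0366 0.2504] xang -3.06 z [-0.002  0.    -1.   ] F [ 1.5  0.1 -0. ] q [ 0.53  0.24 -0.85  2.12  0.23  0.88  1.2 ]
d mm [ -0.8   1.3 160.4]
ring
pad
```

View pics/w1.png

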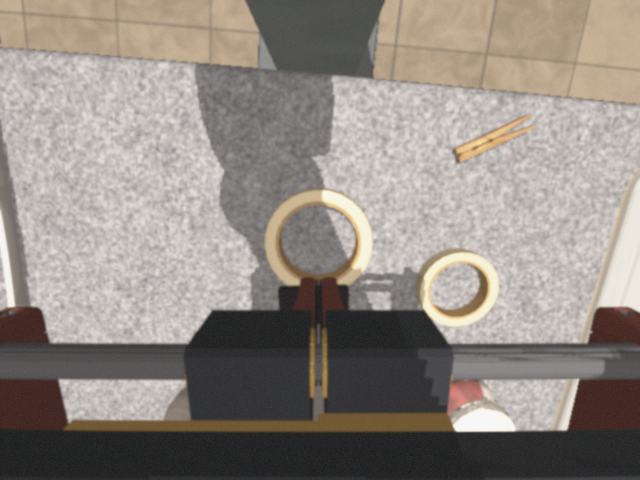

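The ring is at about (318,240), the closed fingers are over its hole at (320,285), and the small roll is off at (458,288). I'm descending into the hole.

Call:
move_arm([
  [0,1,40,0,0,0,0],
  [0,1,80,0,0,0,0],
  [0,1,110,0,0,0,0],
  [0,1,130,0,0,0,0],
  [0,1,145,0,0,0,0],
  [0,1,156,0,0,0,0],
  [0,1,160,0,0,0,0],
  [0,1,160,0,0,0,0],
])

```text
t: 3.15
eef_pos: [0.4324, 0.0385, 0.0909]
orientation: [-0.135, 3.138, -0.001]
ft_force: [-0.2, 0.5, 0.4]
width: 0.006
grip_force: 0.0
```

```bash
python3 w.py
```

```text
3.15 [0.4324 0.0385 0.0909] xang -3.056 z [ 0.001 -0.001 -1.   ] F [-0.2  0.5  0.4] q [ 0.3   0.52 -0.63  2.23  0.59  0.56  0.87]
```

Call:
move_arm([
  [1,-10,0,0,0,0,0],
  [1,-17,0,0,0,0,0],
  [2,-23,0,0,0,0,0],
  [2,-30,0,0,0,0,0],
  [3,-38,0,0,0,0,0],
  [4,-47,0,0,0,0,0],
  [4,-56,0,0,0,0,0],
  [5,-65,0,0,0,0,0],
  [6,-74,0,0,0,0,0],
  [7,-83,0,0,0,0,0],
  [7,-92,0,0,0,0,0],
  [8,-101,0,0,0,0,0],
  [9,-110,0,0,0,0,0],
  [9,-119,0,0,0,0,0],
  [10,-127,0,0,0,0,0],
  [11,-134,0,0,0,0,0],
  [11,-139,0,0,0,0,0],
  [11,-142,0,0,0,0,0],
  [11,-144,0,0,0,0,0],
  [11,-144,0,0,0,0,0],
])

```text
t: 4.82
eef_pos: [0.4335, -0.1059, 0.0906]
orientation: [0.139, -3.138, 0.0]
ft_force: [-0.7, 0.6, 0.6]
width: 0.006
grip_force: 0.0
```

```bash
python3 w.py 0.484 0.039 0.18; python3 -c "
from h import *
cv2.imwrite('pics/t2.png',snapshot('top')[:,:,::-1])"
```

```text
4.82 [ 0.4335 -0.1059  0.0906] xang -3.053 z [-0. -0. -1.] F [-0.7  0.6  0.6] q [ 0.62  0.53 -0.63  2.21  0.59  0.57  1.21]
d mm [-63.1 139.9 -89.4]
```

View pics/t2.png

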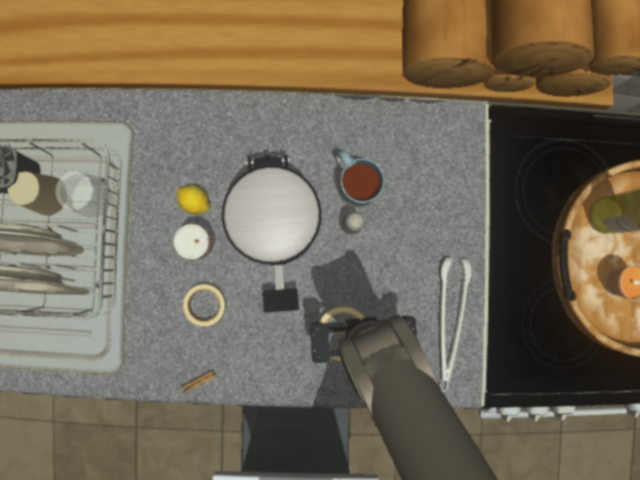

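The ring is now around (342,333), with its left edge at about column 318. The pad's right edge is at about 298, so the roll is clear. Next I lift and move above the pad.

Call:
move_arm([
  [0,4,0,0,0,0,0],
  [0,8,0,0,0,0,0],
  [0,8,-30,0,0,0,0],
  [0,8,-65,0,0,0,0],
  [0,8,-89,0,0,0,0],
  [-20,40,-89,0,0,0,0],
  [-40,75,-89,0,0,0,0],
  [-55,110,-89,0,0,0,0],
  [-63,135,-89,0,0,0,0],
  [-63,140,-89,0,0,0,0],
  [-63,140,-70,0,0,0,0],
  [-63,140,-55,0,0,0,0],
  [-63,140,-48,0,0,0,0],
  [-63,140,-48,0,0,0,0],
])

```text
t: 6.03
eef_pos: [0.4825, 0.0392, 0.1373]
orientation: [0.141, -3.135, 0.001]
ft_force: [0.3, 0.3, 0.1]
width: 0.005
grip_force: 0.0
```

```bash
python3 w.py 0.484 0.039 0.095; python3 -c "
from h import *
a=snapshot('top')[180:400,160:440,::-1];b=snapshot('side')[130:350,180:460,::-1]
cv2.imwrite('pics/c3.png',cv2.resize(np.hstack([a,b]),(800,314)))"
```

```text
6.03 [0.4825 0.0392 0.1373] xang -3.052 z [-0.003 -0.001 -1.   ] F [0.3 0.3 0.1] q [ 0.38  0.51 -0.72  2.1   0.51  0.72  0.98]
d mm [-1.6 -0.3 42.3]
```

View pics/c3.png

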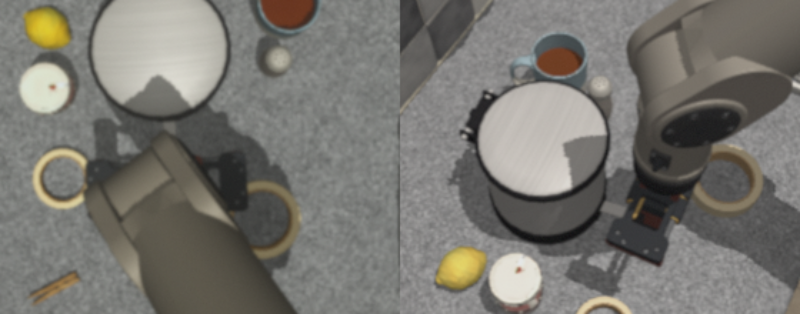

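The roll lies flat and clear to the right, and the fingers are over the pad. I'm pressing gradually.

Call:
move_arm([
  [0,0,3,0,0,0,0],
  [0,0,6,0,0,0,0],
  [0,0,9,0,0,0,0],
  [0,0,12,0,0,0,0],
  [0,0,15,0,0,0,0],
  [0,0,18,0,0,0,0],
  [0,0,21,0,0,0,0],
  [0,0,24,0,0,0,0],
  [0,0,27,0,0,0,0],
  [0,0,30,0,0,0,0],
  [0,0,33,0,0,0,0],
  [0,0,35,0,0,0,0],
  [0,0,37,0,0,0,0],
  [0,0,39,0,0,0,0],
  [0,0,39,0,0,0,0],
])

```text
t: 7.38
eef_pos: [0.4824, 0.0391, 0.0992]
orientation: [0.14, -3.136, 0.002]
ft_force: [-4.0, -0.9, 3.2]
width: 0.005
grip_force: 2.2
```

```bash
python3 w.py
```

```text
7.38 [0.4824 0.0391 0.0992] xang -3.052 z [-0.003 -0.001 -1.   ] F [-4.  -0.9  3.2] q [ 0.33  0.57 -0.67  2.12  0.59  0.65  0.92]
```

Call:
move_arm([
  [0,0,1,0,0,0,0],
  [0,0,2,0,0,0,0],
  [0,0,3,0,0,0,0],
  [0,0,4,0,0,0,0],
  [0,0,5,0,0,0,0],
  [0,0,5,0,0,0,0],
])

```text
t: 7.88
eef_pos: [0.4836, 0.0393, 0.0951]
orientation: [0.14, -3.138, 0.002]
ft_force: [-7.3, -2.5, 14.1]
width: 0.006
grip_force: 7.3
```

```bash
python3 w.py; python3 -c "
from h import *
a=snapshot('top')[60:280,160:440,::-1];b=snapshot('side')[130:350,180:460,::-1]
cv2.imwrite('pics/c4.png',cv2.resize(np.hstack([a,b]),(800,314)))"
```

```text
7.88 [0.4836 0.0393 0.0951] xang -3.053 z [-0.    -0.001 -1.   ] F [-7.3 -2.5 14.1] q [ 0.32  0.58 -0.66  2.12  0.6   0.64  0.91]
```

View pics/c4.png

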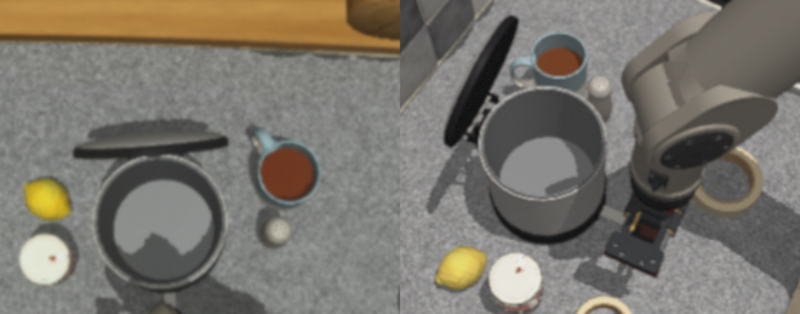

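The lid stands wide open. The 14 N reading shows the pedal is on its stop, so I hold it there.

Call:
move_arm([
  [0,0,0.5,0,0,0,0],
  [0,0,0.5,0,0,0,0],
  [0,0,0.5,0,0,0,0],
  [0,0,0.5,0,0,0,0],
  [0,0,0.5,0,0,0,0],
  [0,0,0.5,0,0,0,0],
  [0,0,0.5,0,0,0,0],
  [0,0,0.5,0,0,0,0],
  [0,0,0.5,0,0,0,0],
  [0,0,0.5,0,0,0,0],
  [0,0,0.5,0,0,0,0],
  [0,0,0.5,0,0,0,0],
  [0,0,0.5,0,0,0,0],
  [0,0,0.5,0,0,0,0],
  [0,0,0.5,0,0,0,0],
  [0,0,0.5,0,0,0,0],
  [0,0,0.5,0,0,0,0],
  [0,0,0.5,0,0,0,0],
  [0,0,0.5,0,0,0,0],
  [0,0,0.5,0,0,0,0],
])

```text
t: 9.65
eef_pos: [0.4836, 0.0393, 0.095]
orientation: [0.14, -3.138, 0.002]
ft_force: [-8.1, -2.1, 18.0]
width: 0.004
grip_force: 9.8
```

Call:
move_arm([
  [0,0,0,0,0,0,0],
  [0,0,0,0,0,0,0],
  [0,0,0,0,0,0,0],
  [0,0,0,0,0,0,0],
  [0,0,0,0,0,0,0],
  [0,0,0,0,0,0,0],
  [0,0,0,0,0,0,0],
  [0,0,0,0,0,0,0],
  [0,0,0,0,0,0,0],
  [0,0,0,0,0,0,0],
  [0,0,0,0,0,0,0],
  [0,0,0,0,0,0,0],
  [0,0,0,0,0,0,0],
])

```text
t: 10.73
eef_pos: [0.4836, 0.0394, 0.095]
orientation: [0.14, -3.138, 0.002]
ft_force: [-8.6, -2.4, 18.2]
width: 0.004
grip_force: 9.8
```

Now a slow release at 1 mm per row.

Call:
move_arm([
  [0,0,-1,0,0,0,0],
  [0,0,-2,0,0,0,0],
  [0,0,-3,0,0,0,0],
  [0,0,-4,0,0,0,0],
  [0,0,-5,0,0,0,0],
  [0,0,-6,0,0,0,0],
  [0,0,-7,0,0,0,0],
  [0,0,-8,0,0,0,0],
  [0,0,-9,0,0,0,0],
  [0,0,-10,0,0,0,0],
  [0,0,-11,0,0,0,0],
  [0,0,-12,0,0,0,0],
  [0,0,-13,0,0,0,0],
  [0,0,-14,0,0,0,0],
  [0,0,-15,0,0,0,0],
  [0,0,-16,0,0,0,0],
  [0,0,-17,0,0,0,0],
  [0,0,-18,0,0,0,0],
  [0,0,-19,0,0,0,0],
  [0,0,-20,0,0,0,0],
])

```text
t: 12.4
eef_pos: [0.4846, 0.0395, 0.1146]
orientation: [-0.14, 3.137, 0.0]
ft_force: [-0.9, -1.1, 4.7]
width: 0.004
grip_force: 2.8
```

Call:
move_arm([
  [0,0,-1,0,0,0,0],
  [0,0,-2,0,0,0,0],
  [0,0,-3,0,0,0,0],
  [0,0,-4,0,0,0,0],
  [0,0,-5,0,0,0,0],
  [0,0,-6,0,0,0,0],
  [0,0,-7,0,0,0,0],
  [0,0,-8,0,0,0,0],
  [0,0,-9,0,0,0,0],
  [0,0,-10,0,0,0,0],
  [0,0,-11,0,0,0,0],
  [0,0,-12,0,0,0,0],
  [0,0,-13,0,0,0,0],
  [0,0,-14,0,0,0,0],
  [0,0,-15,0,0,0,0],
  [0,0,-16,0,0,0,0],
  [0,0,-17,0,0,0,0],
  [0,0,-18,0,0,0,0],
  [0,0,-19,0,0,0,0],
  [0,0,-20,0,0,0,0],
])

```text
t: 14.07
eef_pos: [0.4819, 0.039, 0.1333]
orientation: [0.14, -3.134, 0.001]
ft_force: [-0.7, -1.3, 0.1]
width: 0.007
grip_force: 0.0
```

Call:
move_arm([
  [0,0,-1,0,0,0,0],
  [0,0,-2,0,0,0,0],
  [0,0,-3,0,0,0,0],
  [0,0,-5,0,0,0,0],
  [0,0,-10,0,0,0,0],
  [0,0,-20,0,0,0,0],
  [0,0,-40,0,0,0,0],
  [0,0,-65,0,0,0,0],
  [0,0,-80,0,0,0,0],
  [0,0,-80,0,0,0,0],
  [0,0,-80,0,0,0,0],
])

```text
t: 14.98
eef_pos: [0.4843, 0.0394, 0.2153]
orientation: [-0.139, 3.136, -0.001]
ft_force: [-0.4, 0.2, -0.4]
width: 0.002
grip_force: 0.0
```

```bash
python3 w.py; python3 -c "
from h import *
a=snapshot('top')[180:400,160:440,::-1];b=snapshot('side')[130:350,180:460,::-1]
cv2.imwrite('pics/c5.png',cv2.resize(np.hstack([a,b]),(800,314)))"
```

```text
14.98 [0.4843 0.0394 0.2153] xang -3.053 z [ 0.002 -0.    -1.   ] F [-0.4  0.2 -0.4] q [ 0.47  0.39 -0.82  2.04  0.38  0.86  1.1 ]
```

View pics/c5.png

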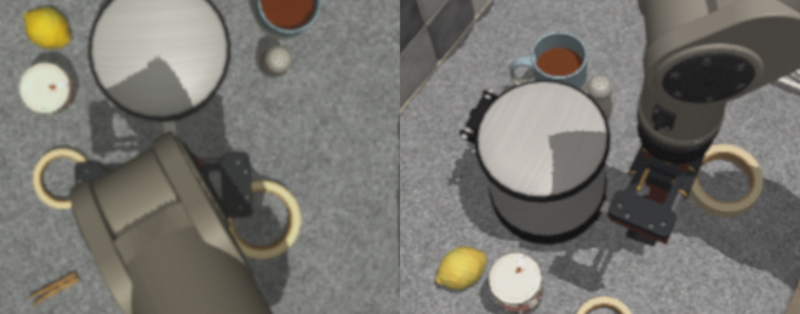

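The lid is shut, the roll is flat and clear of the pedal, the bystanders haven't moved, and the robot is touching nothing. I'm handing in the job.

```bash
python3 -c "
from workcell import robot
print(robot.job_done())"
```

```text
the job is handed in; nothing more can be done
None
```

I pushed the tape roll clear of the pedal, held the lid wide open for about 3 s, let it close gently over about 3 s, touched nothing else, and handed the job in at about 15 s.

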